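# Count along the rack and push the tin into the third gap

## Task

Starting at the end of the wooden divider rack where the steel cup stands, count the gaps by touch: run a fingertip along the top of the back rail over the middle of the first gap, the second and the third, and touch the rail over no gap beyond that. Then, with the fingers, push the flat steel tin along the shelf, never lifting it, into that third gap until it is fully home against the rail. Leave the cup, bowl, mould and tub where they stand.

Things in the scene. Friction and masses are not known exactly. Their poses are not given: they have to be found in the camera images.
- rack: Wooden divider rack fixed to the shelf, 64 mm deep (x) by 332 mm long (y): a back rail with seven dividers running forward from it, making six gaps open at the front and top, without a floor (the shelf's surface runs in). Origin: centre of its underside, on the shelf; +x points to its back (away from the robot, within about 10 degrees), +y to its left end, z up.
- rail_mid (a point): Middle of the flat top of the rack's straight back rail, 55 mm above the shelf. The rail runs along the rack's whole length (332 mm) and is 14 mm thick: x = 18 to 32 mm in the rack's frame. Axes as the rack's.
- noses (a point): Middle of the rack's front, at x = -32, y = 0, z = 18 mm in the rack's frame, on the line of the dividers' rounded noses. Dividers: 8 mm thick, 36 mm high, centres at y = 162, 108, 54, 0, -54, -108, -162 mm, from here back to the rail. The gaps between them are 46 mm wide and 50 mm deep.
- tin: Flat-sided lidded steel tin, 60 mm long (x) by 36 mm wide (y) by 30 mm high, about 0.15 kg, loose, flat on the shelf in front of the rack, its length pointing roughly into the rack (within 15 degrees). Origin: centre of its underside. Pushed home, its origin is at x = -12 mm in the rack's frame and its near end stands 10 mm out in front of the noses.
- cup: Stainless steel cup, 66 mm across and 70 mm tall, loose, standing off one end of the rack (either the +y or the -y end); origin: centre of its underside. It shows the end to count from.
- bowl: White ceramic pinch bowl, 84 mm across and 34 mm tall, loose, standing off the other end of the rack; origin: centre of its underside.
- mould: Grey silicone flower mould with six round petals, 99 mm across and 28 mm tall, loose, off to the left; origin: centre of its underside.
- tub: Clear plastic storage tub with a shut clear lid with white snap clips, 126 by 176 mm and 76 mm tall, loose, off to the right; origin: centre of its underside.
- mark1: Middle 26 mm of the rail's length over gap 1 from the rack's +y end: flush with and looking the same as the rest of the rail, 14 mm wide (x). Origin: centre of its flat top, at x = 25, y = 135, z = 55 mm in the rack's frame.
- mark2: Middle 26 mm of the rail's length over gap 2 from the rack's +y end: flush with and looking the same as the rest of the rail, 14 mm wide (x). Origin: centre of its flat top, at x = 25, y = 81, z = 55 mm in the rack's frame.
- mark3: Middle 26 mm of the rail's length over gap 3 from the rack's +y end: flush with and looking the same as the rest of the rail, 14 mm wide (x). Origin: centre of its flat top, at x = 25, y = 27, z = 55 mm in the rack's frame.
- mark4: Middle 26 mm of the rail's length over gap 4 from the rack's +y end: flush with and looking the same as the rest of the rail, 14 mm wide (x). Origin: centre of its flat top, at x = 25, y = -27, z = 55 mm in the rack's frame.
- mark5: Middle 26 mm of the rail's length over gap 5 from the rack's +y end: flush with and looking the same as the rest of the rail, 14 mm wide (x). Origin: centre of its flat top, at x = 25, y = -81, z = 55 mm in the rack's frame.
- mark6: Middle 26 mm of the rail's length over gap 6 from the rack's +y end: flush with and looking the same as the rest of the rail, 14 mm wide (x). Origin: centre of its flat top, at x = 25, y = -135, z = 55 mm in the rack's frame.

How it is judged:
By the outcome, as a careful person would: the job done as asked, in the order asked, and still so for the second after the job is handed in, with the robot touching nothing.
It also fails if it takes over 64 s, if anything falls off the work surface, if the arm or the gripper's body presses on something with over 40 N, if the wrist force passes 120 N, or if a joint passes its speed limit or range.

## Robot

A 6-joint arm with a two-finger parallel gripper is mounted at the origin on the work surface. World frame = base frame: x ahead of the robot, y to its left, z up, the work surface at z = 0. Lengths are in mm, angles in rad, forces in N, time in s.
With the tool pointing down it reaches from about 275 to 750 mm from the base axis. Payload 10.2 kg.
Tool frame: the origin (TCP) lies between the finger pads; the fingertips stand 22 mm ahead of it and the grasp point (between the pads) lies 3 mm ahead of it (ctrl.nose_length is the distance from the TCP to the fingertips, in mm); z points along the fingers, y is the line along which they close (so a half turn about z gives the same grasp; the last joint's range is limited). The gripper opens to 85 mm and grips with 20 to 120 N. Pads are 22 mm wide; open, the fingers measure 114 mm over their backs; the gripper's body (76 mm by 85 mm) begins 54 mm behind the grasp point. The pads swing forward as they close: fully open they stand 13 mm farther back than shut.
Start: joints at [1.019, 0.313, 1.498, -0, 1.331, -0.223], TCP at [169.539, 496.878, 253.294] pointing down, gripper open.
Joint ranges: [-2.94, 2.94], [-0.97, 2.17], [0.19, 2.56], [-1.23, 4.37], [0.02, 3.11], [-2.88, 2.88]. Speed limits (rad/s): [2.39, 2.39, 3.01, 3.14, 3.14, 3.14].

## Interface

Orientations are given as a unit quaternion [w, x, y, z].
In Python, from rig import sense, imaging, ctrl gives the robot as it stands. The module is installed in compiled form; this text tells all that it offers.
- The arm moves only by the tool apply_moves, never from a script. Its argument "commands" is a list of rows, each a list of 5 numbers: the gripper command: -1 is fully open, 1 is shut, values between are in proportion, then the shift along the tool's x, y, z in mm, then the turn about the tool's z in degrees. A call has 1 to 20 rows; each row shifts and turns the commanded pose from where the row before left it, along the tool's axes as they then stand; what a row does not reach is not made up. A row lasts 1/8 s, in which the tool goes at most 62.5 mm and 10.7 degrees, less where a joint would pass 70% of its speed; a pose out of reach is approached as far as the arm can. A call is refused whole if a number of a shift passes 62.5 or a number of a turn 10.7, either way. A call with a gripper value outside its range is refused whole. The fingers move at their own pace and stop on an object; "newtons" is the grip in N (left out, the last holds). Time passes only in rows, so rows that do not move let the fingers close. It gives the time, the measured TCP pose, the force, the opening and the grip force at its end, in the units of the state.
- sense(): the state, without advancing time (a new reading comes with each control period).
- imaging.capture(name): name is "side" or "top"; returns the picture (400x640x3 uint8, blue, green, red); there is no depth.
- imaging.calibration(name): a dict with "camera_matrix" (3x3 intrinsics, pixels), "world_to_cam" (4x4, takes a point from world to camera coordinates). Camera axes: x right, y up, looking along -z (the intrinsics and any distortion apply to the point x, -y, -z); pixel columns grow to the right and rows downward; lengths in mm; the calibration is good to about 2 mm. A picture is of the moment at which its call begins. calibration takes no time and is no camera call.
- ctrl.finish_job(): hands the job in; it is judged then, once.
The state is a dict: "time_s": time; "joints": joint angles; "dq": joint speeds; "tau": joint torques, N m; "eef_pos": TCP position; "ee_rot": TCP orientation; "force": force on the tool from outside, world axes, zero at the start; "wrist_torque": the same for the moment, N m; "grip_width": opening from 0.0 (shut) to 1.0 (fully open); "grip_force": force on a finger pad.
Only numpy, scipy, OpenCV 4.12 (cv2) and the standard library are available. Lean on these libraries where they do the work, as an engineer would, in place of code of your own. Each camera call takes 0.05 s, during which the arm holds its last target. There are 200 camera calls.

## Working session

There is one attempt and no reset: what is moved stays moved. The work goes in short steps, Python scripts to look and compute and a tool call to move; the robot and the scene stay as the last step left them, time stands still between calls to the robot, and variables do not carry over. Pictures are saved under pics/ and viewed, at most 10 in all, crops included, and the job is handed in when it is done.

Besides the shell and the picture viewer there is one more tool, called after ">>>" as name([rows], argument=value, ...), one row to a line, values as JSON. apply_moves: Moves the arm, as the interface text tells. Its arguments: {"type":"object","properties":{"commands":{"type":"array","items":{"type":"array","items":{"type":"number"}}},"newtons":{"type":"number"}},"required":["commands"]}

```bash
mkdir -p pics; python3 - <<'E'
from rig import sense, imaging, ctrl
import cv2,numpy as np
s=sense(); print(s['time_s'],s['eef_pos'],s['ee_rot'],s['grip_width'],ctrl.nose_length)
for n in('top','side'):
    c=imaging.calibration(n); print(n,np.round(c['camera_matrix'],2).tolist(),np.round(c['world_to_cam'],4).tolist(),[k for k in c])
    cv2.imwrite(f'pics/{n}0.png',imaging.capture(n))
E
```

```text
0.0 [169.40657145 496.66527939 252.74211966] [-2.42857635e-04  1.63655815e-01  9.86517286e-01 -5.99024760e-04] 1.0043742169052174 22.0
top [[474.36, 0.0, 321.31], [0.0, 474.36, 202.98], [0.0, 0.0, 1.0]] [[0.0028, -0.9999, 0.0112, -14.1421], [0.9895, 0.0044, 0.1441, -596.2382], [-0.1442, 0.0107, 0.9895, -1339.442], [0.0, 0.0, 0.0, 1.0]] ['camera_matrix', 'world_to_cam']
side [[455.05, 0.0, 321.35], [0.0, 455.05, 196.23], [0.0, 0.0, 1.0]] [[-0.9995, -0.0229, -0.0203, 563.7777], [0.0019, -0.7088, 0.7054, -63.1566], [-0.0306, 0.705, 0.7085, -1510.5609], [0.0, 0.0, 0.0, 1.0]] ['camera_matrix', 'world_to_cam']
```

View pics/top0.png

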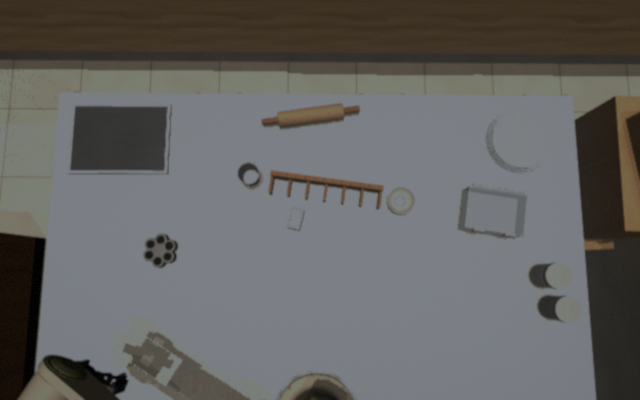

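View pics/side0.png

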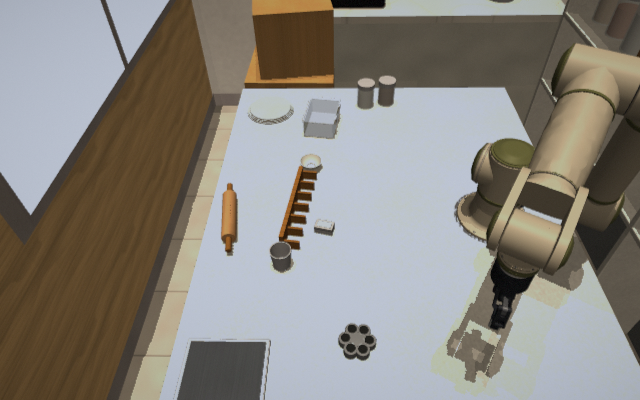

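Both views show the cup at (250,175) in the top view, at the rack's left (+y) end, with the bowl at (400,200). The tin is at (296,218), in front of roughly gap 2. The target is therefore gap 3 from +y. Next I'll measure with masks.

```bash
cat > h.py <<'E'
import cv2,numpy as np
from rig import sense, imaging, ctrl
def cal(n):
    c=imaging.calibration(n); return np.array(c['camera_matrix']),np.array(c['world_to_cam'])
def ray(n,uv):
    K,T=cal(n); uv=np.atleast_2d(uv).astype(float)
    d=np.c_[(uv[:,0]-K[0,2])/K[0,0],-(uv[:,1]-K[1,2])/K[1,1],-np.ones(len(uv))]
    return -T[:3,:3].T@T[:3,3], d@T[:3,:3]
def plane(n,uv,z):
    C,d=ray(n,uv); return C+d*((z-C[2])/d[:,2])[:,None]
def proj(n,P):
    K,T=cal(n); p=np.atleast_2d(P)@T[:3,:3].T+T[:3,3]
    return np.c_[K[0,0]*p[:,0]/-p[:,2]+K[0,2],K[1,1]*-p[:,1]/-p[:,2]+K[1,2]]
def tri(uvs):
    A=np.zeros((3,3));b=np.zeros(3)
    for n,uv in uvs.items():
        C,d=ray(n,uv);d=d[0]/np.linalg.norm(d[0]);M=np.eye(3)-np.outer(d,d);A+=M;b+=M@C
    P=np.linalg.solve(A,b); return P,[np.linalg.norm(proj(n,P)[0]-uv) for n,uv in uvs.items()]
E
python3 - <<'E'
from h import *
t=cv2.imread('pics/top0.png');s=cv2.imread('pics/side0.png')
a=cv2.resize(t[150:250,225:425],None,fx=4,fy=4,interpolation=cv2.INTER_CUBIC)
b=cv2.resize(s[145:275,250:350],None,fx=4,fy=4,interpolation=cv2.INTER_CUBIC)
cv2.imwrite('pics/tc.png',a);cv2.imwrite('pics/sc.png',b)
for n,im,roi in(('top',t,(150,225,225,425)),('side',s,(150,265,270,330))):
    h=cv2.cvtColor(im,cv2.COLOR_BGR2HSV);m=np.zeros(im.shape[:2],np.uint8)
    r=slice(roi[0],roi[1]),slice(roi[2],roi[3])
    m[r]=cv2.inRange(h[r],(0,110,30),(25,255,255))
    nn,l,st,ce=cv2.connectedComponentsWithStats(m);print(n,st[1:].tolist())
    cv2.imwrite(f'pics/m_{n}.png',m)
E
```

```text
top [[270, 172, 112, 23, 457], [325, 184, 3, 3, 5], [307, 186, 1, 7, 7], [361, 189, 2, 4, 6], [325, 191, 1, 1, 1], [306, 194, 1, 1, 1], [361, 194, 1, 4, 4], [379, 195, 1, 7, 7], [360, 201, 1, 2, 2], [378, 204, 1, 3, 3]]
side [[279, 166, 38, 83, 1267]]
```

View pics/tc.png

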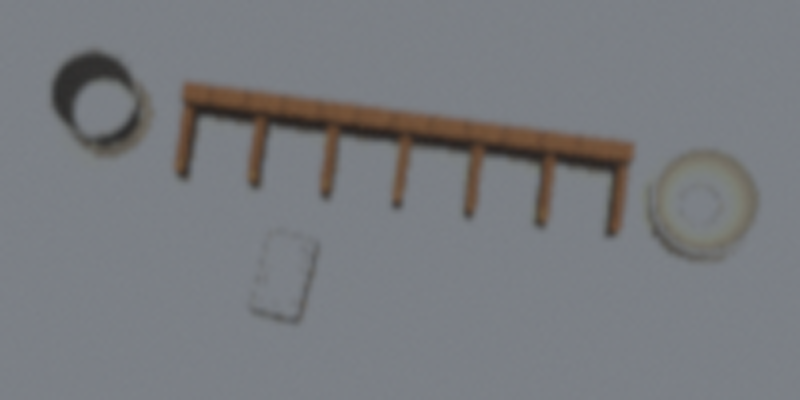

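View pics/sc.png

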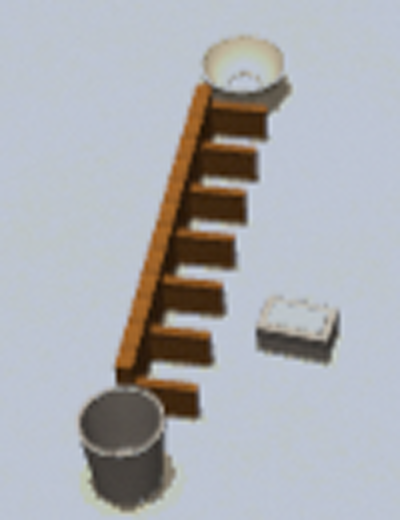

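The crops show the rail top from (185,93) to (633,152) and the seven noses from (182,177) to (614,233) in the top crop. The tin top's corners are near (272,230), (319,238), (298,320) and (250,310). In the side crop the rail top runs from (126,365) to (206,88) and the tin top is around (300,316).

```bash
cat >> h.py <<'E'
def T_(c,o=(225,150)): return np.array(o)+(np.atleast_2d(c)-1.5)/4
def S_(c): return T_(c,(250,145))
E
python3 - <<'E'
from h import *
np.set_printoptions(precision=1,suppress=True)
for k,a,b in(('back+y',(184,82),(117,362)),('back-y',(634,143),(199,85)),('front+y',(184,104),(134,369)),('front-y',(632,162),(213,90)),
  ('tin far+y',(272,230),(258,327)),('tin far-y',(319,238),(268,293)),('tin near-y',(298,320),(340,306)),('tin near+y',(250,310),(333,337))):
    print(k,*tri({'top':T_(a)[0],'side':S_(b)[0]}))
B=plane('top',T_([(184,82),(634,143)]),55);print('rail back z55',B,np.linalg.norm(B[0]-B[1]))
d=(B[0]-B[1])[:2];print('yaw',np.degrees(np.arctan2(-d[0],d[1])))
# side rail top edges
Bs=plane('side',S_([(117,362),(199,85)]),55);print('side',Bs,np.linalg.norm(Bs[0]-Bs[1]))
N=plane('top',T_([(182,177),(254,184),(326,195),(397,205),(468,215),(541,223),(614,233)]),25);print('noses',N)
Ns=plane('side',S_([(266,107),(258,150),(246,193),(236,237),(224,282),(213,332),(199,386)]),36);print('noses side top -y..+y',Ns)
t=plane('top',T_([(272,230),(319,238),(298,320),(250,310)]),30);print('tin',t,t.mean(0))
t=plane('side',S_([(258,327),(268,293),(340,306),(333,337)]),30);print('tin s',t,t.mean(0))
# mask lines
m=cv2.imread('pics/m_top.png',0);e=[]
for u in range(274,380):
    r=np.where(m[:,u])[0]
    if len(r): e.append((u,r.min()-.5))
p=plane('top',e,55);k=np.polyfit(p[:,1],p[:,0],1);print('back edge x=',k, 'yaw',np.degrees(np.arctan(-k[0])),'at y',[np.polyval(k,y) for y in (B[0,1],B[1,1])])
E
```

```text
back+y [690.4 136.2  55.4] [np.float64(0.080706322271307), np.float64(0.07673353880057387)]
back-y [ 647.2 -192.4   49. ] [np.float64(0.34086310269673026), np.float64(0.2780886278639332)]
front+y [676.9 136.6  47.3] [np.float64(0.2975635298862711), np.float64(0.2831397034869805)]
front-y [ 634.5 -191.5   43.7] [np.float64(0.2001616134242347), np.float64(0.163415713847927)]
tin far+y [585.7  72.5  23.7] [np.float64(0.2229056684534256), np.float64(0.20489817757178225)]
tin far-y [579.2  37.7  26.1] [np.float64(0.3811778183786082), np.float64(0.3443081267611094)]
tin near-y [519.5  52.5  26.9] [np.float64(0.04818829106762291), np.float64(0.04356044837212703)]
tin near+y [525.7  87.6  29.4] [np.float64(0.3050389698412022), np.float64(0.28039988870473337)]
rail back z55 [[ 690.7  136.2   55. ]
 [ 647.1 -191.6   55. ]] 330.69812455229203
yaw -7.575519326529338
side [[ 690.2  135.9   55. ]
 [ 645.5 -185.3   55. ]] 324.3113268267872
noses [[ 625.5  139.3   25. ]
 [ 620.5   86.    25. ]
 [ 612.5   32.7   25. ]
 [ 605.3  -19.8   25. ]
 [ 598.   -72.2   25. ]
 [ 592.3 -126.2   25. ]
 [ 585.1 -180.    25. ]]
noses side top -y..+y [[ 586.1 -177.2   36. ]
 [ 591.3 -121.2   36. ]
 [ 599.7  -67.8   36. ]
 [ 606.   -15.8   36. ]
 [ 613.6   35.    36. ]
 [ 619.8   88.7   36. ]
 [ 627.8  143.7   36. ]]
tin [[585.6  72.1  30. ]
 [579.8  37.5  30. ]
 [519.4  52.4  30. ]
 [526.6  87.5  30. ]] [552.8  62.4  30. ]
tin s [[584.7  78.   30. ]
 [577.8  41.5  30. ]
 [519.4  55.3  30. ]
 [524.8  88.2  30. ]] [551.7  65.8  30. ]
back edge x= [  0.1 669.3] yaw -7.665048047099121 at y [np.float64(687.6236378772008), np.float64(643.5053593820999)]
```

The rack fits consistently, with yaw ≈ -7.6° and origin ≈ (636,-23). Nose spacing and rail length match the text. I'll shut the gripper and turn the tool to the rack's axes.

>>> apply_moves([
  [1,0,0,0,-5.65],
  [1,0,0,0,-5.65],
  [1,0,0,0,0],
  [1,0,0,0,0],
], newtons=40)

```text
time_s: 0.6
eef_pos: [169.5, 496.8, 253.1]
ee_rot: [-0.0, 0.067, 0.998, -0.0]
force: [-0.5, -0.1, 0.1]
grip_width: 0.146
grip_force: 0.0
```

```bash
cat >> h.py <<'E'
yaw=np.radians(-7.6);RX=np.array([np.cos(yaw),np.sin(yaw)]);RY=np.array([-np.sin(yaw),np.cos(yaw)]);O=np.array([636.,-23.])
def rk(p): d=np.array(p[:2])-O; return np.array([d@RX,d@RY])
def wd(x,y): return O+x*RX+y*RY
def to(x,y,z):
    from scipy.spatial.transform import Rotation as R
    s=sense();q=s['ee_rot'];M=R.from_quat([q[1],q[2],q[3],q[0]]).as_matrix()
    P=np.r_[wd(x,y),z];print('t',s['time_s'],'eef',np.round(s['eef_pos'],1),'rack',np.round(rk(s['eef_pos']),1),'tooly deg',np.round(np.degrees(np.arctan2(M[1,1],M[0,1])),2),'grip',round(s['grip_width'],2),'F',np.round(s['force'],1))
    print('shift',np.round(M.T@(P-s['eef_pos']),1),'target',np.round(P,1))
E
python3 -c "
from h import *
to(25,135,110)
print('cup',rk(tri({'top':T_((103,107))[0],'side':S_((123,420))[0]})[0]),tri({'top':T_((95,92))[0],'side':S_((122,422))[0]}))"
```

```text
t 0.6 eef [169.5 496.8 253.1] rack [-531.1  453.6] tooly deg 82.35 grip 0.15 F [-0.5 -0.1  0.1]
shift [-556.4 -318.1  143.2] target [678.6 107.5 110. ]
cup [ 10.94376616 220.72281892] (array([680.79907935, 199.70692542,  62.47149208]), [np.float64(0.204534464850958), np.float64(0.2003601963439732)])
```

>>> apply_moves([
  [1,-37,-21.2,0,0],
  [1,-37,-21.2,0,0],
  [1,-37,-21.2,0,0],
  [1,-37,-21.2,0,0],
  [1,-37,-21.2,0,0],
  [1,-37,-21.2,10,0],
  [1,-37,-21.2,10,0],
  [1,-37,-21.2,10,0],
  [1,-37,-21.2,10,0],
  [1,-37,-21.2,10,0],
  [1,-37,-21.2,10,0],
  [1,-37,-21.2,15,0],
  [1,-37,-21.2,15,0],
  [1,-37,-21.2,15,0],
  [1,-37,-21.2,15,0],
  [1,0,0,0,0],
  [1,0,0,0,0],
])

```text
time_s: 2.72
eef_pos: [677.7, 109.2, 133.3]
ee_rot: [-0.0, 0.066, 0.998, 0.0]
force: [-0.1, 0.4, -0.0]
grip_width: -0.004
grip_force: 0.0
```

```bash
python3 - <<'E'
from h import *
to(25,138,84)
s=imaging.capture('side');t=imaging.capture('top')
a=cv2.resize(s[150:290,240:360],None,fx=4,fy=4,interpolation=cv2.INTER_CUBIC)
b=cv2.resize(t[130:230,240:320],None,fx=4,fy=4,interpolation=cv2.INTER_CUBIC)
c=np.zeros((560,800,3),np.uint8);c[:560,:480]=a;c[:400,480:]=b
cv2.imwrite('pics/above1.png',c)
E
```

```text
t 2.725 eef [677.7 109.2 133.3] rack [ 23.9 136.6] tooly deg 82.43 grip -0.0 F [-0.1  0.4 -0. ]
shift [-1.2  1.4 49.3] target [679.  110.5  84. ]
```

View pics/above1.png

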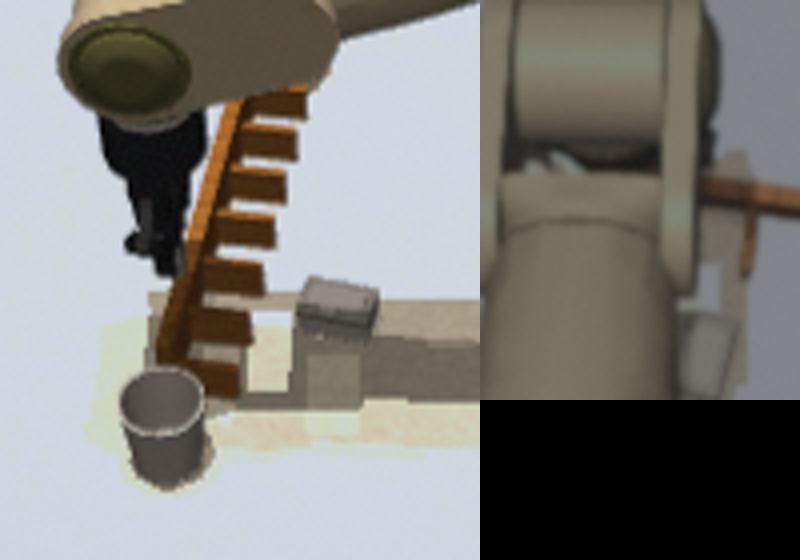

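The picture shows the fingers hanging over the rail's +y end at about (172,272), clear of the cup. I'll go down to just above the rail and check the projection.

>>> apply_moves([
  [1,-0.6,0.6,22,0],
  [1,-0.6,0.6,22,0],
  [1,0,0,4,0],
  [1,0,0,0,0],
])

```text
time_s: 3.32
eef_pos: [679.4, 110.3, 86.3]
ee_rot: [0.0, 0.066, 0.998, 0.0]
force: [-1.1, 0.5, 1.2]
grip_width: 0.002
grip_force: 0.0
```

```bash
python3 -c "
from h import *
to(25,138,77)
print((proj('side',[677.7,109.2,111])-[240,150])*4)"
```

```text
t 3.325 eef [679.4 110.3  86.3] rack [ 25.4 137.9] tooly deg 82.49 grip 0.0 F [-1.1  0.5  1.2]
shift [0.4 0.1 9.3] target [679.  110.5  77. ]
[[168.78302306 265.59362565]]
```

>>> apply_moves([
  [1,0,0,3,0],
  [1,0,0,2,0],
  [1,0,0,1.5,0],
  [1,0,0,0,0],
])

```text
time_s: 3.82
eef_pos: [679.3, 109.8, 78.7]
ee_rot: [-0.0, 0.066, 0.998, 0.0]
force: [0.3, 0.1, 0.3]
grip_width: -0.002
grip_force: 0.0
```

>>> apply_moves([
  [1,0,0,1,0],
  [1,0,0,1,0],
  [1,0,0,0,0],
])

```text
time_s: 4.2
eef_pos: [679.4, 109.8, 77.1]
ee_rot: [0.0, 0.066, 0.998, -0.0]
force: [-0.6, 1.2, 3.9]
grip_width: 0.001
grip_force: 1.5
```

>>> apply_moves([
  [1,0,0,0.5,0],
  [1,0,0,0,0],
  [1,0,-6,0,0],
  [1,0,-6,0,0],
  [1,0,-6,0,0],
  [1,0,-6,0,0],
  [1,0,-6,0,0],
  [1,0,-6,0,0],
])

```text
time_s: 5.2
eef_pos: [675.2, 74.6, 77.1]
ee_rot: [0.001, 0.066, 0.998, 0.001]
force: [0.2, 3.9, 5.1]
grip_width: -0.001
grip_force: 2.7
```

```bash
python3 -c "
from h import *
to(25,26,77)"
```

```text
t 5.2 eef [675.2  74.6  77.1] rack [ 25.9 101.9] tooly deg 82.47 grip -0.0 F [0.2 3.9 5.1]
shift [  1.  -75.9  -0. ] target [ 6.642e+02 -5.000e-01  7.700e+01]
```

>>> apply_moves([
  [1,0.3,-6,0,0],
  [1,0.3,-6,0,0],
  [1,0.3,-6,0,0],
  [1,0,-6,0,0],
  [1,0,-6,0,0],
  [1,0,-6,0,0],
  [1,0,-6,0,0],
  [1,0,0,0,0],
])

```text
time_s: 6.2
eef_pos: [668.7, 32.4, 77.1]
ee_rot: [0.001, 0.066, 0.998, 0.0]
force: [-0.3, 0.9, 5.5]
grip_width: 0.001
grip_force: 2.8
```

>>> apply_moves([
  [1,0,-6,0,0],
  [1,0,-6,0,0],
  [1,0,-6,0,0],
  [1,0,-6,0,0],
  [1,0,-6,0,0],
  [1,0,0,0,0],
])

```text
time_s: 6.95
eef_pos: [664.8, 2.7, 77.1]
ee_rot: [0.001, 0.066, 0.998, 0.0]
force: [-0.3, 0.9, 6.1]
grip_width: 0.001
grip_force: 2.9
```

```bash
python3 -c "
from h import *
to(25,26,77)"
```

```text
t 6.95 eef [664.8   2.7  77.1] rack [25.1 29.3] tooly deg 82.44 grip 0.0 F [-0.3  0.9  6.1]
shift [ 0.1 -3.3  0.1] target [ 6.642e+02 -5.000e-01  7.700e+01]
```

>>> apply_moves([
  [1,0,-4.5,0,0],
  [1,0,0,0,0],
  [1,0,0,-20,0],
  [1,0,0,-30,0],
  [1,0,0,-30,0],
  [-0.4,40,17,0,0],
  [-0.4,40,17,0,0],
  [-0.4,39,16,0,0],
  [-0.4,0,0,0,0],
  [-0.4,0,0,0,0],
])

```text
time_s: 8.2
eef_pos: [553.0, 63.2, 157.2]
ee_rot: [0.001, 0.066, 0.998, -0.0]
force: [0.2, 0.8, -0.4]
grip_width: 0.7
grip_force: 0.0
```

```bash
python3 - <<'E'
from h import *
to(-94,75,26)
E
```

```text
t 8.2 eef [553.   63.2 157.2] rack [-93.6  74.5] tooly deg 82.46 grip 0.7 F [ 0.2  0.8 -0.4]
shift [  0.6   0.5 131.2] target [552.7  63.8  26. ]
```

>>> apply_moves([
  [-0.4,0,0,40,0],
  [-0.4,0,0,40,0],
  [-0.4,0,0,15,0],
  [-0.4,0,0,0,0],
])

```text
time_s: 8.7
eef_pos: [552.7, 63.3, 61.2]
ee_rot: [-0.0, 0.066, 0.998, -0.0]
force: [0.4, -0.3, 0.7]
grip_width: 0.7
grip_force: 0.0
```

```bash
python3 - <<'E'
from h import *
to(-94,75,26)
s=imaging.capture('side')
cv2.imwrite('pics/cage.png',cv2.resize(s[150:270,260:400],None,fx=5,fy=5,interpolation=cv2.INTER_CUBIC))
E
```

```text
t 8.7 eef [552.7  63.3  61.2] rack [-94.   74.5] tooly deg 82.44 grip 0.7 F [ 0.4 -0.3  0.7]
shift [ 0.   0.5 35.2] target [552.7  63.8  26. ]
```

View pics/cage.png

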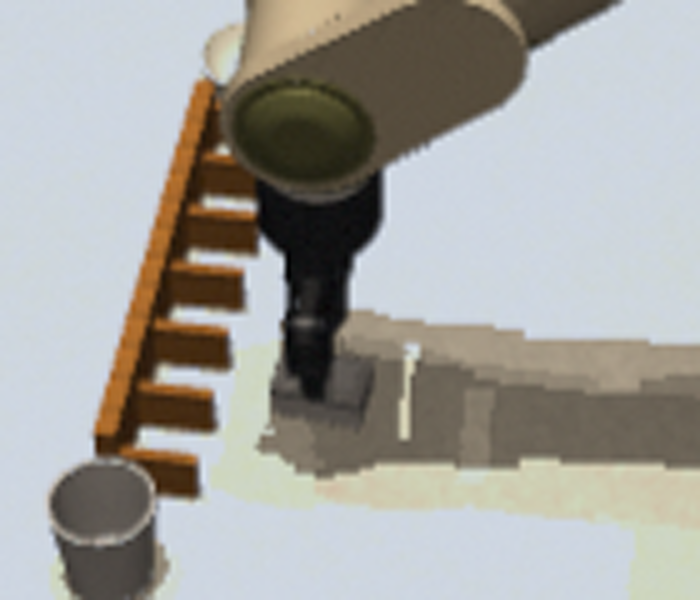

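The near finger hangs centred along the tin at (315,390) and the tin lies between the fingers. Going down in small steps.

>>> apply_moves([
  [-0.4,0,0.5,8,0],
  [-0.4,0,0,8,0],
  [-0.4,0,0,8,0],
  [-0.4,0,0,8,0],
  [-0.4,0,0,0,0],
])

```text
time_s: 9.38
eef_pos: [552.0, 64.1, 28.6]
ee_rot: [-0.001, 0.066, 0.998, 0.0]
force: [0.1, 0.3, 0.3]
grip_width: 0.699
grip_force: 0.0
```

>>> apply_moves([
  [-0.4,0,0,4,0],
  [-0.4,0,0,0,0],
])

```text
time_s: 9.62
eef_pos: [552.3, 64.1, 25.2]
ee_rot: [-0.0, 0.066, 0.998, 0.0]
force: [-0.3, 0.2, -0.5]
grip_width: 0.698
grip_force: 0.0
```

>>> apply_moves([
  [-0.4,0,-3,0,0],
  [-0.4,0,-3,0,0],
  [-0.4,0,-3,0,0],
  [-0.4,0,-3,0,0],
  [-0.4,0,-3,0,0],
  [-0.4,0,-3,0,0],
  [-0.4,0,-3,0,0],
  [-0.4,0,-3,0,0],
  [-0.4,0,-3,0,0],
  [-0.4,0,-3,0,0],
  [-0.4,0,-3,0,0],
  [-0.4,0,-3,0,0],
  [-0.4,0,-3,0,0],
  [-0.4,0,-3,0,0],
  [-0.4,0,-3,0,0],
  [-0.4,0,-3,0,0],
  [-0.4,0,-3,0,0],
  [-0.4,0,-3,0,0],
  [-0.4,0,0,0,0],
])

```text
time_s: 12.0
eef_pos: [545.2, 10.2, 25.2]
ee_rot: [-0.0, 0.066, 0.998, -0.0]
force: [-0.3, -0.3, -0.0]
grip_width: 0.704
grip_force: 0.0
```

```bash
python3 - <<'E'
from h import *
to(-94,15,26)
E
```

```text
t 12.0 eef [545.2  10.2  25.2] rack [-94.4  20.9] tooly deg 82.45 grip 0.7 F [-0.3 -0.3 -0. ]
shift [-0.4 -5.9 -0.8] target [544.8   4.3  26. ]
```

>>> apply_moves([
  [-0.4,0,-3,0,0],
  [-0.4,0,-2.5,0,0],
  [-0.4,0,0,0,0],
  [-0.4,0,4,0,0],
  [-0.4,0,0,-30,0],
  [-0.4,0,0,-40,0],
  [1,35,3,0,0],
  [1,35,3,0,0],
  [1,35,3,0,0],
  [1,35,0,0,0],
  [1,35,0,0,0],
  [1,0,0,0,0],
])

```text
time_s: 13.5
eef_pos: [371.3, 41.5, 95.4]
ee_rot: [-0.0, 0.065, 0.998, 0.0]
force: [2.1, -0.3, 0.0]
grip_width: 0.001
grip_force: 0.0
```

```bash
python3 - <<'E'
from h import *
to(-155,27,60)
s=imaging.capture('side');t=imaging.capture('top')
a=cv2.resize(s[150:270,270:370],None,fx=4,fy=4,interpolation=cv2.INTER_CUBIC)
b=cv2.resize(t[160:280,270:370],None,fx=4,fy=4,interpolation=cv2.INTER_CUBIC)
cv2.imwrite('pics/lat.png',np.hstack([a,b]))
E
```

```text
t 13.5 eef [371.3  41.5  95.4] rack [-270.9   29. ] tooly deg 82.49 grip 0.0 F [ 2.1 -0.3  0. ]
shift [-115.9   -2.1   35.3] target [485.9  24.3  60. ]
```

View pics/lat.png

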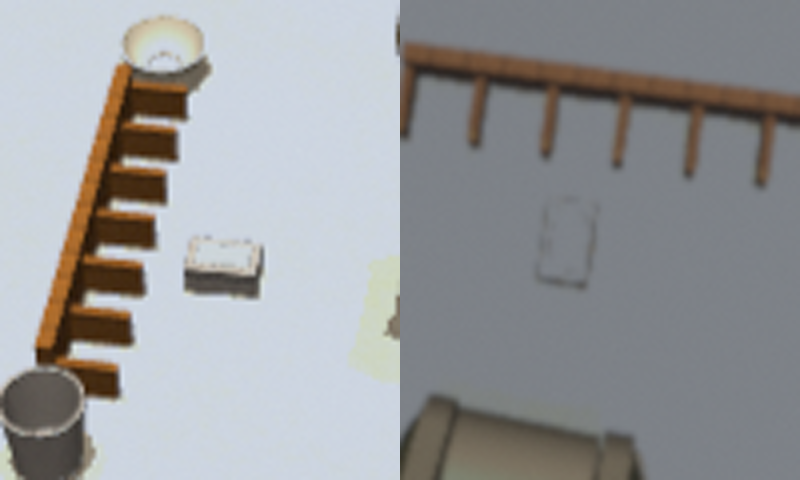

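The tin now sits in front of gap 3, nearly parallel to the dividers. In the right panel its corners are about (545,198), (600,203), (586,286) and (537,277). I'll compute the offset to the gap's axis.

```bash
python3 - <<'E'
from h import *
np.set_printoptions(precision=1,suppress=True)
a=plane('top',T_([(145,198),(198,203),(186,284),(137,277)],(270,160)),30)
b=plane('side',T_([(185,268),(190,236),(263,243),(260,273)],(270,150)),30)
for t in(a,b):
    r=np.array([rk(p) for p in t]);ax=(r[0]+r[1]-r[2]-r[3]);print(r.tolist(),r.mean(0),'yaw rel',np.degrees(np.arctan2(ax[1],ax[0])))
# noses either side of gap 3 in same crops
n=plane('top',T_([(147,155),(217,164)],(270,160)),25);n2=plane('side',T_([(143,270),(155,224)],(270,150)),36)
for q in(n,n2): print('noses',[rk(p) for p in q],'want y 54,0')
E
```

```text
[[-63.137376504313465, 48.21180892222153], [-61.495061741577146, 9.16334137918539], [-121.71810773952588, 9.752733006614562], [-121.50903944005476, 45.872750212032024]] [-92.   28.3] yaw rel 0.8452423202841026
[[-62.87485657085254, 51.12721564368775], [-61.13254569219954, 15.250487123186906], [-122.03050878828812, 14.886313583995847], [-124.06387029925783, 48.21454333658147]] [-92.5  32.4] yaw rel 1.5374643275376167
noses [array([-30.5,  51.4]), array([-30.1,  -0.7])] want y 54,0
noses [array([-30.6,  63.3]), array([-31.2,  11.3])] want y 54,0
```

By the gap's axis in the top view the tin is still about 3 mm to the +y side. I'll nudge it again with the cage.

>>> apply_moves([
  [-0.4,-36,-1,0,0],
  [-0.4,-36,-1,0,0],
  [-0.4,-36,-1,0,0],
  [-0.4,-36,-1,0,0],
  [-0.4,-35,-1,0,0],
  [-0.4,0,0,0,0],
  [-0.4,0,0,0,0],
])

```text
time_s: 14.48
eef_pos: [549.3, 12.7, 94.8]
ee_rot: [-0.001, 0.066, 0.998, 0.0]
force: [-0.3, -0.3, -0.5]
grip_width: 0.701
grip_force: 0.0
```

```bash
python3 - <<'E'
from h import *
to(-92,24,26)
E
```

```text
t 14.475 eef [549.3  12.7  94.8] rack [-90.7  23.9] tooly deg 82.47 grip 0.7 F [-0.3 -0.3 -0.5]
shift [ 1.2  0.1 68.8] target [548.  13.  26.]
```

>>> apply_moves([
  [-0.4,1.2,0,30,0],
  [-0.4,0,0,20,0],
  [-0.4,0,0,10,0],
  [-0.4,0,0,9,0],
  [-0.4,0,0,0,0],
  [-0.4,0,-2,0,0],
  [-0.4,0,-2,0,0],
  [-0.4,0,-2,0,0],
  [-0.4,0,-2,0,0],
  [-0.4,0,-2,0,0],
  [-0.4,0,-1.5,0,0],
  [-0.4,0,0,0,0],
])

```text
time_s: 15.98
eef_pos: [546.9, 1.2, 26.3]
ee_rot: [0.0, 0.066, 0.998, -0.0]
force: [0.1, 0.1, 0.7]
grip_width: 0.701
grip_force: 0.0
```

```bash
python3 - <<'E'
from h import *
to(-92,12.4,26)
E
```

```text
t 15.975 eef [546.9   1.2  26.3] rack [-91.5  12.2] tooly deg 82.46 grip 0.7 F [0.1 0.1 0.7]
shift [0.5 0.2 0.3] target [546.4   1.5  26. ]
```

>>> apply_moves([
  [-0.4,0,4,0,0],
  [-0.4,0,0,-30,0],
  [-0.4,0,0,-40,0],
  [1,36,3,0,0],
  [1,36,3,0,0],
  [1,36,3,0,0],
  [1,36,0,0,0],
  [1,36,0,0,0],
  [1,0,0,0,0],
])

```text
time_s: 17.1
eef_pos: [368.6, 38.3, 96.3]
ee_rot: [-0.0, 0.066, 0.998, 0.0]
force: [0.6, -0.2, 0.7]
grip_width: 0.001
grip_force: 0.0
```

```bash
python3 - <<'E'
from h import *
to(-155,26,26)
t=imaging.capture('top')
cv2.imwrite('pics/lat2.png',cv2.resize(t[165:245,280:360],None,fx=7,fy=7,interpolation=cv2.INTER_CUBIC))
E
```

```text
t 17.1 eef [368.6  38.3  96.3] rack [-273.2   25.4] tooly deg 82.48 grip 0.0 F [ 0.6 -0.2  0.7]
shift [-118.3    0.4   70.2] target [485.8  23.3  26. ]
```

View pics/lat2.png

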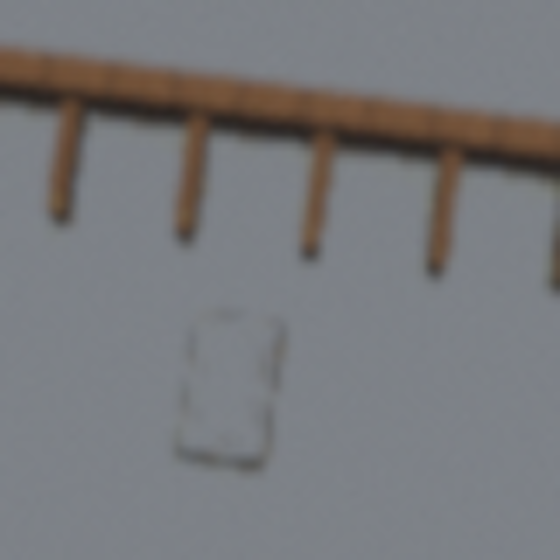

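The tin's axis from (221,461) through (239,317) reaches the middle between noses 3 and 4 at (248,249), so it is centred and parallel. Next I'll push from behind with shut fingers.

>>> apply_moves([
  [1,-37,-0.3,0,0],
  [1,-37,-0.3,0,0],
  [1,-37,-0.3,0,0],
  [1,0,0,0,0],
  [1,0,0,40,0],
  [1,0,0,30,0],
  [1,0,0,0,0],
])

```text
time_s: 18.02
eef_pos: [479.1, 22.5, 25.1]
ee_rot: [-0.002, 0.066, 0.998, 0.0]
force: [-0.4, 0.4, 0.4]
grip_width: 0.002
grip_force: 0.0
```

```bash
python3 - <<'E'
from h import *
to(-134,24.5,26)
E
```

```text
t 18.025 eef [479.1  22.5  25.1] rack [-161.5   24.4] tooly deg 82.46 grip 0.0 F [-0.4  0.4  0.4]
shift [-27.5   0.1  -1. ] target [506.4  19.   26. ]
```

>>> apply_moves([
  [1,-5,0,0,0],
  [1,-5,0,0,0],
  [1,-5,0,0,0],
  [1,-5,0,0,0],
  [1,-3,0,0,0],
  [1,-3,0,0,0],
  [1,-3,0,0,0],
  [1,-3,0,0,0],
  [1,-3,0,0,0],
  [1,-3,0,0,0],
  [1,-3,0,0,0],
  [1,-3,0,0,0],
  [1,-3,0,0,0],
  [1,-3,0,0,0],
  [1,-3,0,0,0],
  [1,-3,0,0,0],
  [1,-3,0,0,0],
  [1,0,0,0,0],
])

```text
time_s: 20.27
eef_pos: [538.9, 14.5, 26.4]
ee_rot: [0.0, 0.066, 0.998, -0.0]
force: [0.1, 0.7, 0.1]
grip_width: 0.001
grip_force: 0.0
```

```bash
python3 - <<'E'
from h import *
to(-53,24.5,26)
s=imaging.capture('side')
cv2.imwrite('pics/mid.png',cv2.resize(s[170:260,270:370],None,fx=6,fy=6,interpolation=cv2.INTER_CUBIC))
E
```

```text
t 20.275 eef [538.9  14.5  26.4] rack [-101.2   24.4] tooly deg 82.46 grip 0.0 F [0.1 0.7 0.1]
shift [-48.2   0.1   0.4] target [586.7   8.3  26. ]
```

View pics/mid.png

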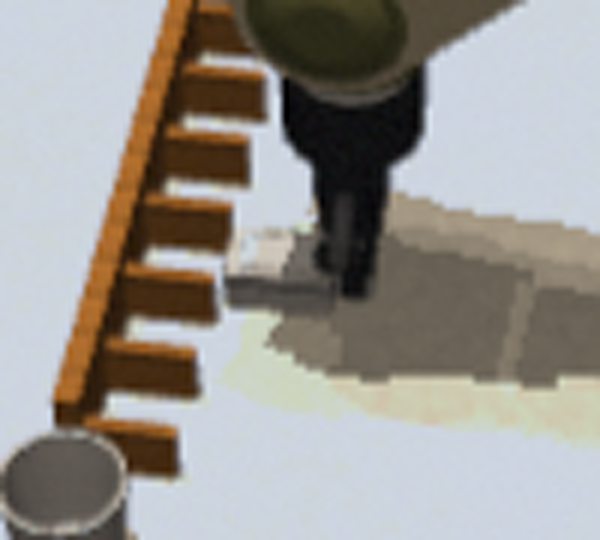

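The tin's front at (228,265) sits between the third and fourth noses, (215,300) and (230,230), heading into gap 3. I'll continue slowly.

>>> apply_moves([
  [1,-2,0,0,0],
  [1,-2,0,0,0],
  [1,-2,0,0,0],
  [1,-2,0,0,0],
  [1,-2,0,0,0],
  [1,-2,0,0,0],
  [1,-2,0,0,0],
])

```text
time_s: 21.2
eef_pos: [552.6, 12.7, 26.3]
ee_rot: [-0.0, 0.066, 0.998, -0.0]
force: [-2.2, 0.3, 1.3]
grip_width: -0.001
grip_force: 1.0
```

>>> apply_moves([
  [1,-2,0,0,0],
  [1,-2,0,0,0],
  [1,-2,0,0,0],
  [1,-2,0,0,0],
  [1,-2,0,0,0],
  [1,-2,0,0,0],
  [1,-2,0,0,0],
])

```text
time_s: 22.08
eef_pos: [566.4, 10.9, 26.3]
ee_rot: [-0.0, 0.066, 0.998, 0.0]
force: [-3.3, 0.2, 1.4]
grip_width: -0.003
grip_force: 1.1
```

>>> apply_moves([
  [1,-2,0,0,0],
  [1,-2,0,0,0],
  [1,-2,0,0,0],
  [1,-2,0,0,0],
  [1,-2,0,0,0],
  [1,0,0,0,0],
])

```text
time_s: 22.82
eef_pos: [576.6, 9.5, 26.2]
ee_rot: [0.0, 0.066, 0.998, -0.0]
force: [0.0, -0.5, -0.8]
grip_width: 0.001
grip_force: 0.0
```

```bash
python3 - <<'E'
from h import *
to(-53,24.5,26)
E
```

```text
t 22.825 eef [576.6   9.5  26.2] rack [-63.2  24.4] tooly deg 82.46 grip 0.0 F [ 0.  -0.5 -0.8]
shift [-10.2   0.1   0.3] target [586.7   8.3  26. ]
```

>>> apply_moves([
  [1,-1.5,0,0,0],
  [1,-1.5,0,0,0],
  [1,-1.5,0,0,0],
  [1,-1.5,0,0,0],
  [1,-1,0,0,0],
])

```text
time_s: 23.45
eef_pos: [583.3, 8.7, 26.3]
ee_rot: [0.0, 0.066, 0.998, -0.0]
force: [0.0, 0.5, 0.0]
grip_width: -0.003
grip_force: 0.3
```

>>> apply_moves([
  [1,-1,0,0,0],
  [1,-1,0,0,0],
])

```text
time_s: 23.7
eef_pos: [585.2, 8.4, 26.3]
ee_rot: [0.0, 0.066, 0.998, -0.0]
force: [-0.9, 0.2, -0.5]
grip_width: 0.003
grip_force: 0.3
```

>>> apply_moves([
  [1,-1,0,0,0],
  [1,0,0,0,0],
])

```text
time_s: 23.95
eef_pos: [586.3, 8.3, 26.4]
ee_rot: [0.0, 0.066, 0.998, -0.0]
force: [-1.3, -0.2, 0.1]
grip_width: 0.001
grip_force: 0.0
```

>>> apply_moves([
  [1,-1,0,0,0],
  [1,-1,0,0,0],
])

```text
time_s: 24.2
eef_pos: [588.1, 8.1, 26.4]
ee_rot: [-0.0, 0.066, 0.998, 0.0]
force: [-2.2, 0.1, 2.0]
grip_width: -0.001
grip_force: 0.9
```

>>> apply_moves([
  [1,-1,0,0,0],
  [1,-0.5,0,0,0],
])

```text
time_s: 24.45
eef_pos: [589.7, 7.8, 26.3]
ee_rot: [-0.0, 0.066, 0.998, -0.0]
force: [-1.3, 0.8, 1.6]
grip_width: -0.003
grip_force: 0.9
```

>>> apply_moves([
  [1,-1,0,0,0],
  [1,-1,0,0,0],
])

```text
time_s: 24.7
eef_pos: [590.3, 7.8, 26.3]
ee_rot: [-0.002, 0.066, 0.998, 0.0]
force: [-14.3, 1.1, 11.6]
grip_width: 0.001
grip_force: 6.8
```

>>> apply_moves([
  [1,-1,0,0,0],
  [1,-0.5,0,0,0],
])

```text
time_s: 24.95
eef_pos: [590.3, 7.8, 26.3]
ee_rot: [-0.004, 0.065, 0.998, 0.0]
force: [-20.7, 1.2, 16.4]
grip_width: -0.004
grip_force: 10.5
```

A firm stop at 20 N means the tin is against the rail. Backing off, lifting away and looking.

>>> apply_moves([
  [1,2,0,0,0],
  [1,3,0,0,0],
  [1,15,0,0,0],
  [1,20,0,-20,0],
  [1,35,0,-30,0],
  [1,35,0,-30,0],
  [1,35,0,0,0],
  [1,35,0,0,0],
  [1,35,0,0,0],
  [1,0,0,0,0],
])

```text
time_s: 26.2
eef_pos: [378.8, 35.9, 106.4]
ee_rot: [0.0, 0.066, 0.998, 0.0]
force: [0.2, 0.5, 0.2]
grip_width: -0.001
grip_force: 0.0
```

```bash
python3 - <<'E'
from h import *
to(-53,24.5,26)
s=imaging.capture('side');t=imaging.capture('top')
a=cv2.resize(s[150:280,265:345],None,fx=4,fy=4,interpolation=cv2.INTER_CUBIC)
b=cv2.resize(t[150:230,235:345],None,fx=4,fy=4,interpolation=cv2.INTER_CUBIC)
c=np.zeros((520,760,3),np.uint8);c[:,:320]=a;c[:320,320:]=b
cv2.imwrite('pics/end.png',c)
E
```

```text
t 26.2 eef [378.8  35.9 106.4] rack [-262.8   24.3] tooly deg 82.46 grip -0.0 F [0.2 0.5 0.2]
shift [-2.097e+02 -1.000e-01  8.050e+01] target [586.7   8.3  26. ]
```

View pics/end.png

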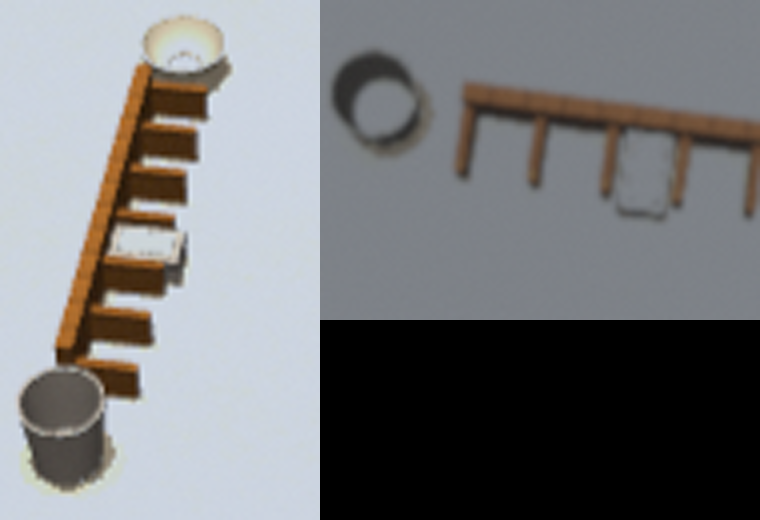

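The tin lies in the third gap from the cup end, with its top at (645,175) between dividers 3 and 4. It sits against the rail, with its near end slightly in front of the noses. The cup and bowl have not moved and the robot is clear, so I'm handing in.

```bash
python3 -c "
from rig import ctrl
print(ctrl.finish_job())"
```

```text
the job is handed in; nothing more can be done
None
```

I counted gaps 1 to 3 by touch from the cup end, pushed the tin along the shelf into the third gap until it stopped firmly against the rail (about 20 N), and handed the job in at about 26 s; the cup and bowl had not moved in the last pictures, and the arm never went near the mould or tub.

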